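Unlatch the green grill-tool case

TASK

Unlatch the green grill-tool case: first slide its red-knobbed keeper all the way back, clear of the bolt, then slide the black-knobbed bolt all the way out of its brass keep. Leave both pulled back and let go, and leave the white case latched as it is.

Things in the scene. Friction and masses are not known exactly. Their poses are not given: they have to be found in the camera images.
- green_case: Green tool case, 174 x 260 mm, fixed to the shelf; origin under its centre, lid top 85 mm up. z up; y along the case, from its dark end piece (with the brass keep) to the other end; x across, from the keeper's side to the hinge side. Only the two knobs stand more than 21 mm above the lid.
- green_keeper_knob (a point): Top centre of the keeper's red knob, an upright cylinder 18 mm across, 18 to 62 mm above the green lid. Axes as the case's. The keeper slides to minus x. Closed, the knob is 65 mm in minus x and 20 mm in plus y from the bolt's knob, and its 12 mm wide brass bar lies across the bolt's way.
- green_bolt_knob (a point): Top centre of the bolt's black knob, an upright cylinder 18 mm across, 18 to 62 mm above the green lid. Axes as the case's. The bolt slides to plus y, which draws its 10 mm steel rod out of the brass keep at the case's minus y end.
- green_keeper (a joint): Travel of the green case's keeper in m: 0 closed, 0.045 fully back at its stop; starts at 0 to 0.006. The bolt's way is free from about 0.026 on. It has no spring: it stays where it is left, and slides with about 2 N of friction plus some damping.
- green_bolt (a joint): Travel of the green case's bolt in m: 0 shut, 0.045 fully drawn at its stop. While the keeper is closed, the bolt can move only about 3 mm. It has no spring: it stays where it is left, and slides with about 2 N of friction plus some damping.
- white_keeper (a joint): The same keeper (red knob) on the white case, a lookalike standing beside the green one; in m, 0 to 0.006 at the start. To be left alone.
- white_bolt (a joint): The same bolt (black knob) on the white case; in m, 0 shut. To be left alone.

How it is judged (in metres and radians):
On the way, in this order (a step that is already met when the one before it is completed fails the run):
1. the green case's keeper is slid back while its bolt is still shut (value of joint green_keeper above 0.035 m and value of joint green_bolt below 0.01 m), for 0.2 s.
2. the green case's bolt is drawn out of its keep (value of joint green_bolt above 0.035 m and value of joint green_keeper above 0.03 m), for 0.2 s.
At the end, for the whole second after the job is handed in: The green case's keeper is at least 30 mm and its bolt at least 33 mm back of their 45 mm travel, both let go; the white case's keeper is below 15 mm and its bolt below 10 mm, that is, still latched (value of joint green_keeper above 0.03 m and value of joint green_bolt above 0.033 m and value of joint white_keeper below 0.015 m and value of joint white_bolt below 0.01 m); the robot touches nothing.
It fails at once if a latch of the white case is worked: its keeper is past 15 mm or its bolt past 10 mm (value of joint white_keeper above 0.015 m or value of joint white_bolt above 0.01 m).
It also fails if it takes over 48 s, if anything falls off the work surface, if the arm or the gripper's body presses on something with over 40 N, if the wrist force passes 120 N, or if a joint passes its speed limit or range.

ROBOT

A 6-joint arm with a two-finger parallel gripper is mounted at the origin on the work surface. World frame = base frame: x ahead of the robot, y to its left, z up, the work surface at z = 0. Lengths are in m, angles in degrees, forces in N, time in s.
With the tool pointing down it reaches from about 0.3 to 0.825 m from the base axis. Payload 5.4 kg.
Tool frame: the origin (TCP) lies between the finger pads; the fingertips stand 8 mm ahead of it and the grasp point (between the pads) lies 11 mm behind it; z points along the fingers, y is the line along which they close (so a half turn about z gives the same grasp; the last joint's range is limited). The gripper opens to 92 mm and grips with 3 to 60 N. Pads are 20 mm wide; open, the fingers measure 128 mm over their backs; the gripper's body (75 mm by 189 mm) begins 69 mm behind the grasp point.
Start: joints at [-83.658, 9.076, 91.501, -0, 79.423, -12.038], TCP at [0.181, -0.546, 0.223] pointing down, gripper open.
Joint ranges: [-166.64, 166.64], [-54.1, 131.32], [10.49, 154.53], [-73.88, 253.88], [9.74, 151.15], [-171.62, 171.62]. Speed limits (degrees/s): [147.25, 147.25, 180, 180, 180, 180].

INTERFACE

Orientations are given as a 3x3 rotation matrix whose columns are the frame's x, y, z axes.
In Python, from plant import env gives the robot as it stands.
- The arm moves only by the tool arm_command, never from a script. Its argument "deltas" is a list of rows, each a list of 7 numbers: the shift along the tool's x, y, z in cm, then the turn, a rotation vector about the tool's x, y, z in rad, then the closure in counts, from 0 (fully open) to 255 (shut). In form: [[tx, ty, tz, wx, wy, wz, jaw], ...]. A call has 1 to 10 rows; each row shifts and turns the commanded pose from where the row before left it, along the tool's axes as they then stand; what a row does not reach is not made up. A row lasts 1/12 s, in which the tool goes at most 41.7 mm and 7.16 degrees, less where a joint would pass 70% of its speed; a pose out of reach is approached as far as the arm can. A call is refused whole if a number of a shift passes 4.17 or a number of a turn 0.125, either way. A call with a gripper value outside its range is refused whole. The fingers move at their own pace and stop on an object; "grip_force" is the grip in N (left out, the last holds). Time passes only in rows, so rows that do not move let the fingers close. It gives the time, the measured TCP pose, the force, the opening and the grip force at its end, in the units of the state.
- env.observe(): the state, without advancing time (a new reading comes with each control period).
- env.capture(name): name is "side" or "top"; returns a dict with "pixels" (384x512x3 uint8, red, green, blue), "range_z" (384x512 float32, m along the optical axis (not along the pixel's ray), 0 where there is no reading), "K" (3x3 intrinsics, pixels), "R" (3x3) and "t" (3): a world point X has camera coordinates R X + t. Camera axes: x right, y down, z forward; pixel columns grow to the right and rows downward; lengths in m; the calibration is good to about 2 mm. A picture is of the moment at which its call begins.
- env.finish_job(): hands the job in; it is judged then, once.
Trained networks look in the newest picture that a camera, given by its name, has taken for a name from the list of things; names that differ only in an ending like _2 or _b are one class to them, and where a whole thing is asked for, a point or a joint stands for the part that bears it (a point fixed in the world has none). Each returns a list of dicts, best first, with "confidence" (0 to 1); they miss things now and then, are a little off and sometimes report something else, mostly with a low value. They report only what shows in the picture. A call takes as long as a camera call.
- env.outline_of(label, camera): "mask" (384x512 bool, what is visible of it) and "extent" ([left, top, right, bottom] in pixels, round what is visible of it).
The state is a dict: "t": time; "joints": joint angles; "qvel": joint speeds; "joint_torque": joint torques, N m; "tool_pos": TCP position; "orientation": TCP orientation; "wrist_force": force on the tool from outside, world axes, zero at the start; "torque": the same for the moment, N m; "opening": opening from 0.0 (shut) to 1.0 (fully open); "grasp_force": force on a finger pad.
Only numpy, scipy, OpenCV 4.12 (cv2) and the standard library are available. Lean on these libraries where they do the work, as an engineer would, in place of code of your own. Each camera call takes 0.05 s, during which the arm holds its last target. There are 200 camera calls.

## Working session

There is one attempt and no reset: what is moved stays moved. The work goes in short steps, Python scripts to look and compute and a tool call to move; the robot and the scene stay as the last step left them, time stands still between calls to the robot, and variables do not carry over. Pictures are saved under pics/ and viewed, at most 10 in all, crops included, and the job is handed in when it is done.

Besides the shell and the picture viewer there is one more tool, called after ">>>" as name(argument=value, ...), one argument or row to a line, values as JSON. arm_command: Moves the arm, as the interface text tells. Its arguments: {"type":"object","properties":{"deltas":{"type":"array"},"grip_force":{"type":"number"}},"required":["deltas"]}

```bash
mkdir -p pics; cat > h.py <<'E'
import numpy as np, cv2
from plant import env
def pts(c,m):
    v,u=np.nonzero(m&(c["range_z"]>0)); z=c["range_z"][v,u]
    P=np.linalg.inv(c["K"])@np.vstack([u,v,np.ones_like(u)])*z
    return (c["R"].T@(P-c["t"][:,None])).T
E
python3 - <<'E'
from h import *
np.set_printoptions(precision=4,suppress=True)
ims=[]
for n in("top","side"):
    c=env.capture(n); ims.append(c["pixels"][:,:,::-1].copy())
    for l in("green_case","green_keeper_knob","green_bolt_knob"):
        for d in env.outline_of(l,n)[:3]:
            P=pts(c,d["mask"]); print(n,l,round(d["confidence"],2),np.round(d["extent"]),len(P),np.median(P,0) if len(P) else "",np.percentile(P,[2,98],axis=0).round(3).tolist() if len(P) else "")
cv2.imwrite("pics/a.png",ims[0]);cv2.imwrite("pics/b.png",ims[1])
s=env.observe();print(s["t"],s["tool_pos"],s["orientation"])
E
```

```text
top green_case 0.56 [282. 159. 434. 265.] 13045 [ 0.5456 -0.1963  0.084 ] [[0.458, -0.325, 0.069], [0.638, -0.072, 0.112]]
top green_keeper_knob 0.57 [354. 174. 372. 229.] 363 [ 0.5448 -0.2013  0.1024] [[0.518, -0.214, 0.092], [0.607, -0.191, 0.147]]
top green_bolt_knob 0.85 [366. 176. 413. 194.] 282 [ 0.5897 -0.226   0.1059] [[0.582, -0.298, 0.093], [0.604, -0.217, 0.147]]
side green_keeper_knob 0.58 [301. 133. 338. 162.] 338 [ 0.5315 -0.1955  0.1044] [[0.515, -0.211, 0.093], [0.605, -0.19, 0.148]]
side green_bolt_knob 0.82 [308. 117. 333. 146.] 211 [ 0.588  -0.223   0.1193] [[0.58, -0.296, 0.096], [0.6, -0.218, 0.148]]
0.4 [ 0.1813 -0.5456  0.2225] [[ 0.949   0.3153 -0.    ]
 [ 0.3153 -0.949   0.0002]
 [ 0.0001 -0.0002 -1.    ]]
```

View pics/a.png

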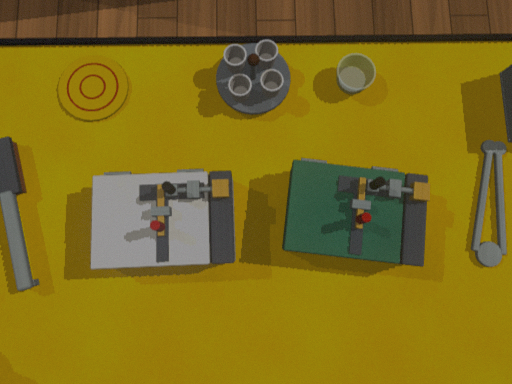

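View pics/b.png

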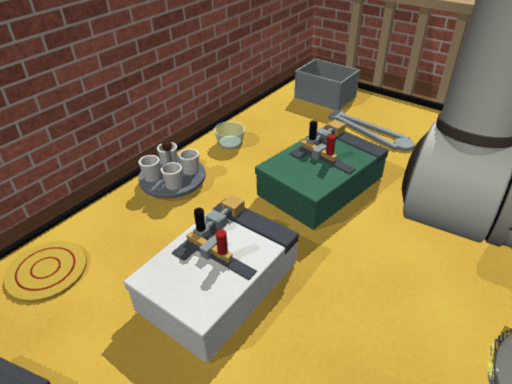

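The top view shows the green case on the right, with the red knob at about (366,217), the black knob at about (377,184) and the brass keep at (421,190). The white lookalike is at (163,218). In the side view the green knobs are at (331,145) red and (313,130) black. Next I'll measure the knob axes and the case yaw.

```bash
python3 - <<'E'
from h import *
np.set_printoptions(precision=4,suppress=True)
for n in("top","side"):
    c=env.capture(n)
    for l in("green_keeper_knob","green_bolt_knob"):
        P=pts(c,env.outline_of(l,n)[0]["mask"]); Q=P[P[:,2]>.118]
        T=P[P[:,2]>P[:,2].max()-.006]
        print(n,l,len(Q),"mid",(Q.min(0)+Q.max(0))/2,"top",len(T),T.mean(0))
    if n=="top":
        P=pts(c,np.ones((384,512),bool)).reshape(-1,3)
        v,u=np.nonzero(c["range_z"]>0); px=c["pixels"][v,u].astype(int)
        m=(abs(P[:,2]-.085)<.006)&(P[:,1]<-.05)&(P[:,1]>-.36)&(P[:,0]>.4)&(P[:,0]<.68)
        r=cv2.minAreaRect(P[m][:,:2].astype(np.float32)*1000);print(r,np.median(P[m][:,2]))
        m2=m&(px[:,1]>px[:,0]+20)
        print(cv2.minAreaRect(P[m2][:,:2].astype(np.float32)*1000))
E
```

```text
top green_keeper_knob 119 mid [ 0.5311 -0.199   0.1333] top 82 [ 0.5313 -0.199   0.1455]
top green_bolt_knob 125 mid [ 0.5937 -0.2278  0.1337] top 74 [ 0.594  -0.2281  0.1458]
((547.531982421875, -201.0902099609375), (262.1844787597656, 174.16397094726562), 82.10389709472656) 0.08386638157474735
((549.7742309570312, -178.5200653076172), (215.79031372070312, 171.4897003173828), 82.07113647460938)
side green_keeper_knob 123 mid [ 0.5301 -0.1976  0.1332] top 41 [ 0.5293 -0.1975  0.1462]
side green_bolt_knob 99 mid [ 0.5924 -0.2253  0.1332] top 26 [ 0.5915 -0.2243  0.1459]
```

>>> arm_command(
  deltas=[
    [0,0,0,0,0,0.115,0],
    [0,0,0,0,0,0.115,0],
    [0,0,0,0,0,0.115,0],
    [0,0,0,0,0,0.114,0],
    [2.1,-2.8,0,0,0,0,0],
    [2.1,-2.8,0,0,0,0,0],
    [2.1,-2.8,0,0,0,0,0],
    [2.1,-2.8,0,0,0,0,0],
    [2.1,-2.8,0,0,0,0,0],
    [2.1,-2.8,0,0,0,0,0],
  ],
  grip_force=30,
)

```text
t: 1.53
tool_pos: [0.3302, -0.3954, 0.2228]
orientation: [[0.99, -0.138, 0.0], [-0.138, -0.99, -0.0], [0.0, 0.0, -1.0]]
wrist_force: [0.9, 0.5, 0.3]
opening: 1.0
grasp_force: 0.0
```

>>> arm_command(
  deltas=[
    [2.1,-2.8,0,0,0,0,0],
    [2.1,-2.8,0,0,0,0,0],
    [2.1,-2.8,0,0,0,0,0],
    [2.1,-2.8,0,0,0,0,0],
    [2.1,-2.8,0,0,0,0,0],
    [2.1,-2.8,0,0,0,0,0],
    [2.1,-2.8,0,0,0,0,0],
    [0,0,0,0,0,0,0],
    [0,0,0,0,0,0,0],
  ],
)

```text
t: 2.28
tool_pos: [0.5025, -0.2216, 0.2225]
orientation: [[0.991, -0.134, -0.0], [-0.134, -0.991, -0.0], [-0.0, 0.0, -1.0]]
wrist_force: [-0.0, -0.4, 0.2]
opening: 1.0
grasp_force: 0.0
```

```bash
cat > w.py <<'E'
from h import *
import sys
s=env.observe(); T=np.array(s["tool_pos"]);R=np.array(s["orientation"])
print(s["t"],T.round(4),R.round(3).tolist(),np.round(s["wrist_force"],1),s["opening"])
for n,g in(("red",[.5305,-.1985,.123]),("black",[.593,-.2268,.123])): print(n,"go cm",(R.T@(g-T)*100).round(2))
E
python3 w.py
```

```text
2.2833 [ 0.5025 -0.2216  0.2225] [[0.991, -0.134, -0.0], [-0.134, -0.991, -0.0], [-0.0, 0.0, -1.0]] [-0.  -0.4  0.2] 0.9999157630784986
red go cm [ 2.47 -2.66  9.95]
black go cm [ 9.04 -0.7   9.95]
```

>>> arm_command(
  deltas=[
    [2.5,-2.7,0,0,0,0,0],
    [0,0,2.5,0,0,0,0],
    [0,0,2.5,0,0,0,0],
    [0,0,2.5,0,0,0,0],
    [0,0,2.4,0,0,0,0],
    [0,0,0,0,0,0,0],
    [0,0,0,0,0,0,0],
  ],
)

```text
t: 2.87
tool_pos: [0.5288, -0.2, 0.1227]
orientation: [[0.99, -0.139, -0.003], [-0.139, -0.99, 0.001], [-0.003, -0.001, -1.0]]
wrist_force: [0.2, 0.2, 1.1]
opening: 0.998
grasp_force: 0.0
```

```bash
python3 w.py; python3 - <<'E'
from h import *
c=env.capture("side");im=c["pixels"][70:220,240:420,::-1];cv2.imwrite("pics/c.png",cv2.resize(im,None,fx=4,fy=4))
E
```

```text
2.8667 [ 0.5288 -0.2     0.1227] [[0.99, -0.139, -0.003], [-0.139, -0.99, 0.001], [-0.003, -0.001, -1.0]] [0.2 0.2 1.1] 0.9978871326276758
red go cm [ 0.14 -0.17 -0.03]
black go cm [ 6.73  1.76 -0.05]
```

View pics/c.png

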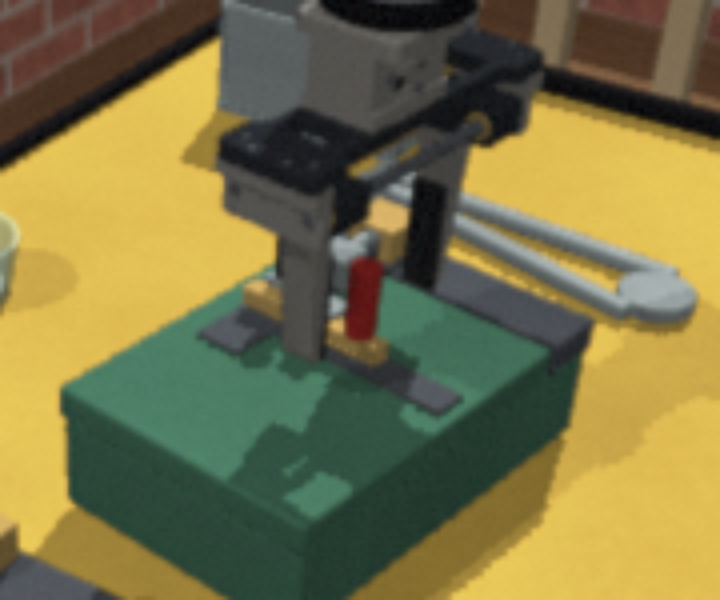

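The crop shows the red knob (365,300) between the fingers at (305,290) and (425,235), so I'll close on it.

>>> arm_command(
  deltas=[
    [0.1,-0.1,0,0,0,0,255],
    [0,0,0,0,0,0,255],
    [0,0,0,0,0,0,255],
    [0,0,0,0,0,0,255],
    [0,0,0,0,0,0,255],
    [0,0,0,0,0,0,255],
    [0,0,0,0,0,0,255],
    [0,0,0,0,0,0,255],
  ],
)

```text
t: 3.58
tool_pos: [0.5314, -0.1985, 0.1236]
orientation: [[0.99, -0.138, -0.0], [-0.138, -0.99, 0.0], [-0.0, -0.0, -1.0]]
wrist_force: [-1.2, -0.8, 0.5]
opening: 0.444
grasp_force: 0.0
```

>>> arm_command(
  deltas=[
    [0,0,0,0,0,0,255],
    [0,0,0,0,0,0,255],
    [0,0,0,0,0,0,255],
    [0,0,0,0,0,0,255],
    [0,0,0,0,0,0,255],
    [0,0,0,0,0,0,255],
  ],
)

```text
t: 4.08
tool_pos: [0.5312, -0.1999, 0.1236]
orientation: [[0.99, -0.138, -0.0], [-0.138, -0.99, -0.002], [0.0, 0.002, -1.0]]
wrist_force: [-0.9, -5.4, -1.3]
opening: 0.189
grasp_force: 30.0
```

>>> arm_command(
  deltas=[
    [-0.7,0,0,0,0,0,255],
    [-0.7,0,0,0,0,0,255],
    [-0.7,0,0,0,0,0,255],
    [-0.7,0,0,0,0,0,255],
    [-0.7,0,0,0,0,0,255],
    [-0.5,0,0,0,0,0,255],
    [-0.3,0,0,0,0,0,255],
    [0,0,0,0,0,0,255],
    [0,0,0,0,0,0,255],
    [0,0,0,0,0,0,255],
  ],
)

```text
t: 4.92
tool_pos: [0.4885, -0.194, 0.1236]
orientation: [[0.99, -0.138, -0.001], [-0.138, -0.99, -0.002], [-0.0, 0.003, -1.0]]
wrist_force: [-1.3, -5.1, -1.9]
opening: 0.184
grasp_force: 30.0
```

Moved 43 mm with the grip held. I'll release, rise, and check the keeper.

>>> arm_command(
  deltas=[
    [0,0,0,0,0,0,0],
    [0,0,0,0,0,0,0],
    [0,0,0,0,0,0,0],
    [0,0,0,0,0,0,0],
    [0,0,0,0,0,0,0],
    [0,0,0,0,0,0,0],
    [0,0,-2,0,0,0,0],
    [0,0,-2.5,0,0,0,0],
    [0,0,-2.5,0,0,0,0],
    [0,0,0,0,0,0,0],
  ],
)

```text
t: 5.75
tool_pos: [0.4916, -0.1943, 0.1992]
orientation: [[0.99, -0.138, 0.008], [-0.138, -0.99, -0.005], [0.009, 0.004, -1.0]]
wrist_force: [0.6, -0.7, -0.1]
opening: 0.895
grasp_force: 0.0
```

```bash
python3 w.py; python3 - <<'E'
from h import *
for n in("side","top"):
    c=env.capture(n)
    for l in("green_keeper_knob","green_bolt_knob"):
        for d in env.outline_of(l,n)[:1]:
            P=pts(c,d["mask"]); Q=P[(P[:,2]>.12)&(P[:,2]<.155)]
            if len(Q):print(n,l,d["confidence"],len(Q),((Q.min(0)+Q.max(0))/2).round(4))
E
```

```text
5.75 [ 0.4916 -0.1943  0.1992] [[0.99, -0.138, 0.008], [-0.138, -0.99, -0.005], [0.009, 0.004, -1.0]] [ 0.6 -0.7 -0.1] 0.8952588458014582
red go cm [ 3.85 -0.15  7.65]
black go cm [10.43  1.79  7.72]
side green_keeper_knob 0.56 104 [ 0.485  -0.1907  0.1348]
side green_bolt_knob 0.67 103 [ 0.5922 -0.2268  0.1346]
top green_keeper_knob 0.42 10 [ 0.4944 -0.1884  0.1349]
top green_bolt_knob 0.62 119 [ 0.5937 -0.2278  0.1343]
```

>>> arm_command(
  deltas=[
    [2.6,0.45,0,0,0,0,0],
    [2.6,0.45,0,0,0,0,0],
    [2.6,0.45,0,0,0,0,0],
    [2.6,0.45,0,0,0,0,0],
    [0,0,0,0,0,0,0],
    [0,0,0,0,0,0,0],
  ],
)

```text
t: 6.55
tool_pos: [0.5891, -0.2245, 0.1917]
orientation: [[0.991, -0.137, -0.003], [-0.137, -0.991, 0.002], [-0.003, -0.001, -1.0]]
wrist_force: [0.2, 0.5, -0.3]
opening: 0.998
grasp_force: 0.0
```

```bash
python3 w.py
```

```text
6.55 [ 0.5891 -0.2245  0.1917] [[0.991, -0.137, -0.003], [-0.137, -0.991, 0.002], [-0.003, -0.001, -1.0]] [ 0.2  0.5 -0.3] 0.9975042712871579
red go cm [-6.14 -1.77  6.89]
black go cm [0.44 0.18 6.86]
```

>>> arm_command(
  deltas=[
    [0.4,0.2,1.8,0,0,0,0],
    [0,0,2.5,0,0,0,0],
    [0,0,2.5,0,0,0,0],
    [0,0,0,0,0,0,0],
    [0,0,0,0,0,0,0],
    [0,0,0,0,0,0,0],
  ],
)

```text
t: 7.05
tool_pos: [0.5931, -0.2275, 0.1271]
orientation: [[0.99, -0.138, 0.001], [-0.138, -0.99, -0.001], [0.001, 0.001, -1.0]]
wrist_force: [-0.5, -0.4, 0.6]
opening: 1.0
grasp_force: 0.0
```

```bash
python3 w.py
```

```text
7.05 [ 0.5931 -0.2275  0.1271] [[0.99, -0.138, 0.001], [-0.138, -0.99, -0.001], [0.001, 0.001, -1.0]] [-0.5 -0.4  0.6] 1.0004185388496853
red go cm [-6.6  -2.01  0.4 ]
black go cm [-0.02 -0.07  0.41]
```

>>> arm_command(
  deltas=[
    [0,0,0.3,0,0,0,255],
    [0,0,0,0,0,0,255],
    [0,0,0,0,0,0,255],
    [0,0,0,0,0,0,255],
    [0,0,0,0,0,0,255],
    [0,0,0,0,0,0,255],
    [0,0,0,0,0,0,255],
    [0,0,0,0,0,0,255],
    [0,0,0,0,0,0,255],
    [0,0,0,0,0,0,255],
  ],
)

```text
t: 7.88
tool_pos: [0.593, -0.2273, 0.1225]
orientation: [[0.99, -0.138, -0.0], [-0.138, -0.99, 0.0], [-0.0, -0.0, -1.0]]
wrist_force: [0.1, -0.9, 0.0]
opening: 0.3
grasp_force: 0.0
```

>>> arm_command(
  deltas=[
    [0,0,0,0,0,0,255],
    [0,0,0,0,0,0,255],
    [0,0,0,0,0,0,255],
    [0,0,0,0,0,0,255],
  ],
)

```text
t: 8.22
tool_pos: [0.593, -0.2276, 0.1226]
orientation: [[0.99, -0.138, -0.0], [-0.138, -0.99, -0.0], [0.0, 0.0, -1.0]]
wrist_force: [1.0, -1.9, -1.9]
opening: 0.19
grasp_force: 30.0
```

The black knob is gripped. I'll draw the bolt, which is minus tool y.

>>> arm_command(
  deltas=[
    [0,-0.7,0,0,0,0,255],
    [0,-0.7,0,0,0,0,255],
    [0,-0.7,0,0,0,0,255],
    [0,-0.7,0,0,0,0,255],
    [0,-0.7,0,0,0,0,255],
    [0,-0.5,0,0,0,0,255],
    [0,-0.3,0,0,0,0,255],
    [0,0,0,0,0,0,255],
    [0,0,0,0,0,0,255],
    [0,0,0,0,0,0,255],
  ],
)

```text
t: 9.05
tool_pos: [0.599, -0.1842, 0.1226]
orientation: [[0.99, -0.138, 0.0], [-0.138, -0.99, 0.001], [-0.0, -0.001, -1.0]]
wrist_force: [0.3, 0.0, -0.6]
opening: 0.187
grasp_force: 30.0
```

>>> arm_command(
  deltas=[
    [0,0,0,0,0,0,0],
    [0,0,0,0,0,0,0],
    [0,0,0,0,0,0,0],
    [0,0,0,0,0,0,0],
    [0,0,0,0,0,0,0],
    [0,0,0,0,0,0,0],
    [0,0,-2.5,0,0,0,0],
    [0,0,-2.5,0,0,0,0],
    [0,0,-3,0,0,0,0],
    [0,0,-3,0,0,0,0],
  ],
)

```text
t: 9.88
tool_pos: [0.5986, -0.1845, 0.2334]
orientation: [[0.99, -0.138, -0.001], [-0.138, -0.99, 0.001], [-0.001, -0.0, -1.0]]
wrist_force: [0.5, -0.6, 0.2]
opening: 0.892
grasp_force: 0.0
```

>>> arm_command(
  deltas=[
    [0,3,0,0,0,0,0],
    [0,3,0,0,0,0,0],
    [0,3,0,0,0,0,0],
    [0,3,0,0,0,0,0],
    [0,3,0,0,0,0,0],
    [0,3,0,0,0,0,0],
    [0,0,0,0,0,0,0],
    [0,0,0,0,0,0,0],
    [0,0,0,0,0,0,0],
  ],
)

```text
t: 10.63
tool_pos: [0.5743, -0.3625, 0.2324]
orientation: [[0.99, -0.138, -0.0], [-0.138, -0.99, 0.001], [-0.0, -0.001, -1.0]]
wrist_force: [-0.1, 0.6, 0.2]
opening: 0.999
grasp_force: 0.0
```

```bash
python3 w.py; python3 - <<'E'
from h import *
ax=np.array([.9905,-.1375]);ay=np.array([.1375,.9905])
ims=[]
for n in("side","top"):
    c=env.capture(n);ims.append(c["pixels"][:,:,::-1])
    for l,p in(("green_keeper_knob",[.5305,-.1985]),("green_bolt_knob",[.593,-.2268])):
        for d in env.outline_of(l,n)[:1]:
            P=pts(c,d["mask"]); Q=P[(P[:,2]>.12)&(P[:,2]<.155)]
            if len(Q):
                m=((Q.min(0)+Q.max(0))/2)[:2];print(n,l,len(Q),m.round(4),"dx,dy",(m-p)@ax,(m-p)@ay)
cv2.imwrite("pics/d.png",cv2.resize(np.vstack(ims),None,fx=.78,fy=.78))
E
```

```text
10.6333 [ 0.5743 -0.3625  0.2324] [[0.99, -0.138, -0.0], [-0.138, -0.99, 0.001], [-0.0, -0.001, -1.0]] [-0.1  0.6  0.2] 0.9988179735176778
red go cm [ -6.59 -15.63  10.96]
black go cm [-1.000e-02 -1.369e+01  1.096e+01]
side green_keeper_knob 123 [ 0.4869 -0.1907] dx,dy -0.04429728003439915 0.0017238332717778443
side green_bolt_knob 96 [ 0.5976 -0.1795] dx,dy -0.001905527560217608 0.047529899297941484
top green_keeper_knob 111 [ 0.4885 -0.1926] dx,dy -0.04245307086633699 9.238756553232817e-05
top green_bolt_knob 118 [ 0.5999 -0.1835] dx,dy 0.0008911643371282384 0.04382817461480681
```

View pics/d.png

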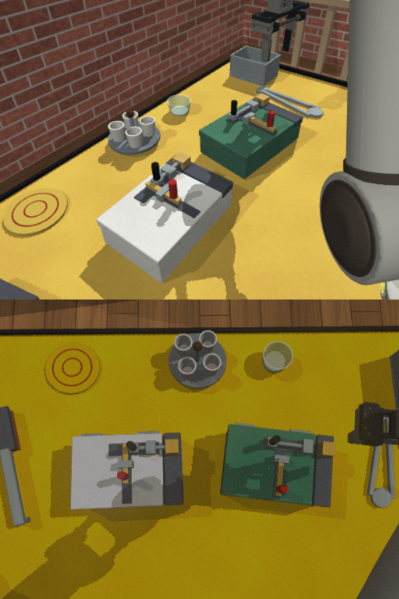

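Both green latches are drawn back: the red knob is at (283,490) and the black knob at (273,442) in the lower view. The white case is unchanged and the arm is clear.

```bash
python3 -c "
from plant import env
print(env.finish_job())"
```

```text
the job is handed in; nothing more can be done
None
```

The green case is unlatched: its keeper is about 43 mm back and its bolt about 44 mm out of 45 mm travel, both released, the white case was left latched, and the job is handed in (no verdict came back).

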